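Flip the stock tags of the pipe-stub bins

ROBOT

A 6-joint arm with a two-finger parallel gripper is mounted at the origin on a cart in front of the work surface, level with it; the furniture and walls round the work are solid. World frame = base frame: x ahead of the robot, y to its left, z up, the work surface at z = 0. Lengths are in m, angles in rad, forces in N, time in s.
With the tool pointing down it reaches from about 0.375 to 0.9 m from the base axis. Payload 3.1 kg.
Tool frame: the origin (TCP) lies between the finger pads; the fingertips stand 8 mm ahead of it and the grasp point (between the pads) lies 11 mm behind it; z points along the fingers, y is the line along which they close (so a half turn about z gives the same grasp; the last joint's range is limited). The gripper opens to 85 mm and grips with 20 to 120 N. Pads are 22 mm wide; open, the fingers measure 114 mm over their backs; the gripper's body (76 mm by 85 mm) begins 54 mm behind the grasp point. The pads swing forward as they close: fully open they stand 13 mm farther back than shut.
Start: joints at [1.004, 0.527, 1.433, -0, 1.181, -0.178], TCP at [0.237, 0.578, 0.239] pointing down, gripper open.
Joint ranges: [-3.08, 3.08], [-0.75, 2.2], [0.22, 2.44], [-1.43, 4.57], [0, 2.65], [-2.85, 2.85]. Speed limits (rad/s): [2.79, 2.79, 3.14, 3.14, 3.14, 3.14].

INTERFACE

Orientations are given as a unit quaternion [x, y, z, w].
In Python, from station import readout, cams, sign_off gives the robot as it stands.
- The arm moves only by the tool send_rows, never from a script. Its argument "commands" is text: rows parted by semicolons, each of 5 numbers parted by spaces: the finger opening in mm, from 0 to 85.4, then the shift along the tool's x, y, z each as a share of 0.02 m, from -1 to 1, then the turn about the tool's z as a share of 4 degrees, from -1 to 1. In form: grip dx dy dz spin; .... A call has 1 to 20 rows; each row shifts and turns the commanded pose from where the row before left it, along the tool's axes as they then stand; what a row does not reach is not made up. A row lasts 1/12 s, in which the tool goes at most 41.7 mm and 7.16 degrees, less where a joint would pass 70% of its speed; a pose out of reach is approached as far as the arm can. A call with a number of a shift or a turn outside -1 to 1 is refused whole. A call with a gripper value outside its range is refused whole. The fingers move at their own pace and stop on an object; "grip_force" is the grip in N (left out, the last holds). Time passes only in rows, so rows that do not move let the fingers close. It gives the time, the measured TCP pose, the force, the opening and the grip force at its end, in the units of the state.
- readout.sense(): the state, without advancing time (a new reading comes with each control period).
- cams.snapshot(name): name is "side" or "top" or "wrist"; returns a dict with "pixels" (480x640x3 uint8, red, green, blue), "intrinsics" (3x3 intrinsics, pixels), "eye" and "rotation" of the camera in the world. Camera axes: x right, y down, z forward; pixel columns grow to the right and rows downward; lengths in m; the calibration is good to about 2 mm. A picture is of the moment at which its call begins. There is no depth.
- sign_off(): hands the job in; it is judged then, once.
The state is a dict: "t": time; "q": joint angles; "qd": joint speeds; "tau": joint torques, N m; "tcp_pos": TCP position; "tool_rot": TCP orientation; "force": force on the tool from outside, world axes, zero at the start; "ft_torque": the same for the moment, N m; "finger_gap": opening from 0.0 (shut) to 1.0 (fully open); "gripper_force": force on a finger pad.
Only numpy, scipy, OpenCV 4.12 (cv2) and the standard library are available. Lean on these libraries where they do the work, as an engineer would, in place of code of your own. Each camera call takes 0.05 s, during which the arm holds its last target. There are 200 camera calls.

TASK

Each bin on the rack has a hinged tag standing in front of it. Push tags over with a fingertip so that exactly the full bins (a pipe stub in both pockets) show the ring face, their tags leaning back toward the bin, and the bin that is short of a stub shows the blank face, its tag leaning toward the robot. Push gently, do not pinch the tags, and leave the stubs in the bins and the magnet, tape measure and tin beside the rack where they are.

Things in the scene. Friction and masses are not known exactly. Their poses are not given: they have to be found in the camera images.
- rack: Fixed dark steel base plate, 280 (x) x 290 (y) x 6 mm, with a 36 mm high rear lip; position varies, turned up to 0.25 rad. Origin: centre of its underside; x points away from the robot, y left. Carries three bins in a row at the rear and three tag stands in a row at the front, 88 mm apart in y (middle ones at y = 0); each stand's bin is directly behind it.
- bin_a: One of three alike fixed grey open bins, 108 x 60 x 34 mm high, 4 mm walls, with two square pockets one behind the other (pocket centres 26 mm before and behind the bin's centre in x). Full means a pipe stub in each of the two pockets. Origin: centre of its underside, 79 mm behind the rack's centre, 6 mm above the bench; its front wall is 101 mm behind the tag axles. Its place in the row varies.
- bin_b: One of three alike fixed grey open bins, 108 x 60 x 34 mm high, 4 mm walls, with two square pockets one behind the other (pocket centres 26 mm before and behind the bin's centre in x). Full means a pipe stub in each of the two pockets. Origin: centre of its underside, 79 mm behind the rack's centre, 6 mm above the bench; its front wall is 101 mm behind the tag axles. Its place in the row varies.
- bin_c: One of three alike fixed grey open bins, 108 x 60 x 34 mm high, 4 mm walls, with two square pockets one behind the other (pocket centres 26 mm before and behind the bin's centre in x). Full means a pipe stub in each of the two pockets. Origin: centre of its underside, 79 mm behind the rack's centre, 6 mm above the bench; its front wall is 101 mm behind the tag axles. Its place in the row varies.
- stand_a: Fixed steel bracket of one tag: foot 50 x 70 mm, two side cheeks 44 mm long (x), outside width 66 mm, 34 mm high. Origin: centre of its underside, 6 mm above the bench, 75 mm before the rack's centre; axes as the rack's. The tag's axle runs along y, 24 mm above this origin. Its place in the row varies, and so which bin stands 154 mm behind it.
- stand_b: Fixed steel bracket of one tag: foot 50 x 70 mm, two side cheeks 44 mm long (x), outside width 66 mm, 34 mm high. Origin: centre of its underside, 6 mm above the bench, 75 mm before the rack's centre; axes as the rack's. The tag's axle runs along y, 24 mm above this origin. Its place in the row varies, and so which bin stands 154 mm behind it.
- stand_c: Fixed steel bracket of one tag: foot 50 x 70 mm, two side cheeks 44 mm long (x), outside width 66 mm, 34 mm high. Origin: centre of its underside, 6 mm above the bench, 75 mm before the rack's centre; axes as the rack's. The tag's axle runs along y, 24 mm above this origin. Its place in the row varies, and so which bin stands 154 mm behind it.
- tag_a (a joint): Hinge angle (rad) of stand_a's tag, an aluminium plate 50 mm wide, 4 mm thick, reaching 64 mm from the axle, 50 g. 0 = leaning to the robot, 30 deg from upright, blank face up; 0.52 = upright; 1.047 = leaning to the bin, 30 deg from upright, showing the robot-side face with its raised dark ring (39 mm across). Swings freely; past upright it falls by itself onto that side's stop.
- edge_a (a point): Middle of the free edge of the tag in stand_a: about 85 mm above the bench at rest and 32 mm before or behind the axle; 94 mm above the bench when upright. A finger passing over the cheeks needs its tip above 40 mm over the bench; with the tip at about 66 mm it meets the tag just below this edge, and tips it past upright once the finger's leading side is some 15 mm past the axle.
- tag_b (a joint): Hinge angle (rad) of stand_b's tag, an aluminium plate 50 mm wide, 4 mm thick, reaching 64 mm from the axle, 50 g. 0 = leaning to the robot, 30 deg from upright, blank face up; 0.52 = upright; 1.047 = leaning to the bin, 30 deg from upright, showing the robot-side face with its raised dark ring (39 mm across). Swings freely; past upright it falls by itself onto that side's stop.
- edge_b (a point): Middle of the free edge of the tag in stand_b: about 85 mm above the bench at rest and 32 mm before or behind the axle; 94 mm above the bench when upright. A finger passing over the cheeks needs its tip above 40 mm over the bench; with the tip at about 66 mm it meets the tag just below this edge, and tips it past upright once the finger's leading side is some 15 mm past the axle.
- tag_c (a joint): Hinge angle (rad) of stand_c's tag, an aluminium plate 50 mm wide, 4 mm thick, reaching 64 mm from the axle, 50 g. 0 = leaning to the robot, 30 deg from upright, blank face up; 0.52 = upright; 1.047 = leaning to the bin, 30 deg from upright, showing the robot-side face with its raised dark ring (39 mm across). Swings freely; past upright it falls by itself onto that side's stop.
- edge_c (a point): Middle of the free edge of the tag in stand_c: about 85 mm above the bench at rest and 32 mm before or behind the axle; 94 mm above the bench when upright. A finger passing over the cheeks needs its tip above 40 mm over the bench; with the tip at about 66 mm it meets the tag just below this edge, and tips it past upright once the finger's leading side is some 15 mm past the axle.
- stub_1: Loose steel pipe stub standing on end in a bin pocket, 42 mm diameter, 45 mm high, top 55 mm above the bench. Origin: centre of its underside. Must stay where it is.
- stub_2: Loose steel pipe stub standing on end in a bin pocket, 42 mm diameter, 45 mm high, top 55 mm above the bench. Origin: centre of its underside. Must stay where it is.
- stub_3: Loose steel pipe stub standing on end in a bin pocket, 42 mm diameter, 45 mm high, top 55 mm above the bench. Origin: centre of its underside. Must stay where it is.
- stub_4: Loose steel pipe stub standing on end in a bin pocket, 42 mm diameter, 45 mm high, top 55 mm above the bench. Origin: centre of its underside. Must stay where it is.
- stub_5: Loose steel pipe stub standing on end in a bin pocket, 42 mm diameter, 45 mm high, top 55 mm above the bench. Origin: centre of its underside. Must stay where it is.
- magnet_square: Loose arrow-shaped welding magnet lying in front of the rack, 63 x 93 x 18 mm. Origin: centre of its underside. Bystander.
- tape_measure: Loose tape measure lying in front and left of the rack, 62 x 80 x 34 mm. Origin: centre of its underside. Bystander.
- gel_tin: Loose round tin standing left of the rack, 69 mm diameter, 52 mm high. Origin: centre of its underside. Bystander.

How it is judged:
At the end, for the whole second after the job is handed in: The tags in front of the two full bins lean away from the robot (joint over 0.95 rad), the tag in front of the bin with one stub leans toward the robot (joint under 0.1 rad), and all three are at rest (under 0.1 rad/s) ((((horizontal distance between stand_a and bin_a below 0.165 m or horizontal distance between stand_a and bin_b below 0.165 m) and value of joint tag_a above 0.95 rad) or (horizontal distance between stand_a and bin_c below 0.165 m and value of joint tag_a below 0.1 rad)) and velocity of joint tag_a between -0.1 and 0.1 rad/s and (((horizontal distance between stand_b and bin_a below 0.165 m or horizontal distance between stand_b and bin_b below 0.165 m) and value of joint tag_b above 0.95 rad) or (horizontal distance between stand_b and bin_c below 0.165 m and value of joint tag_b below 0.1 rad)) and velocity of joint tag_b between -0.1 and 0.1 rad/s and (((horizontal distance between stand_c and bin_a below 0.165 m or horizontal distance between stand_c and bin_b below 0.165 m) and value of joint tag_c above 0.95 rad) or (horizontal distance between stand_c and bin_c below 0.165 m and value of joint tag_c below 0.1 rad)) and velocity of joint tag_c between -0.1 and 0.1 rad/s); the robot touches nothing.
It fails at once if a pipe stub is moved or lifted in its bin (distance of any of stub_1, stub_2, stub_3, stub_4, stub_5 from where it was at the start of the episode above 0.012 m).
It fails at once if the magnet, tape measure or tin is shifted or lifted (distance of any of magnet_square, tape_measure, gel_tin from where it was at the start of the episode above 0.02 m).
It fails at once if a tag or its stand is pinched or pushed hard (fingers over 20 N) (contact force between the fingers and stand_a above 20 N or contact force between the fingers and stand_b above 20 N or contact force between the fingers and stand_c above 20 N).
It also fails if it takes over 51 s, if anything falls off the work surface, if the arm or the gripper's body presses on something with over 40 N, if the wrist force passes 120 N, or if a joint passes its speed limit or range.

## Working session

There is one attempt and no reset: what is moved stays moved. The work goes in short steps, Python scripts to look and compute and a tool call to move; the robot and the scene stay as the last step left them, time stands still between calls to the robot, and variables do not carry over. Pictures are saved under pics/ and viewed, at most 10 in all, crops included, and the job is handed in when it is done.

Besides the shell and the picture viewer there is one more tool, called after "Emit:" as name(argument=value, ...) on one line, values as JSON. send_rows: Moves the arm, as the interface text tells. Its arguments: {"type":"object","properties":{"commands":{"type":"string"},"grip_force":{"type":"number"}},"required":["commands"]}

```bash
mkdir -p pics
cat > h.py <<'E'
import numpy as np, cv2
from station import readout, cams, sign_off
def snap(n,f):
    d=cams.snapshot(n); cv2.imwrite('pics/'+f,cv2.cvtColor(d['pixels'],cv2.COLOR_RGB2BGR))
    np.savez('pics/'+f+'.npz',**{k:np.array(d[k]) for k in('intrinsics','eye','rotation')}); return d
def ray(f,u,v,z):
    d=np.load('pics/'+f+'.npz'); r=d['rotation']@np.linalg.inv(d['intrinsics'])@[u,v,1]
    return d['eye']+r*(z-d['eye'][2])/r[2]
E
python3 - <<'E'
from h import *
for n in('top','side'):
    d=snap(n,n+'1.png'); print(d['eye'],d['rotation'])
s=readout.sense(); print(s['t'],s['tcp_pos'],s['tool_rot'],s['finger_gap'])
E
```

```text
[0.53477932 0.23721164 0.91173176] [ 0.71186676 -0.7015825   0.01791593 -0.02658451]
[ 0.48272424 -0.73419594  0.79915195] [ 0.89503616 -0.02719864  0.02166749 -0.44463584]
0.1 [0.23655641 0.57783102 0.23842965] [ 1.93166230e-01  9.81165557e-01 -9.10224691e-04 -3.57831421e-04] 1.0020197531470896
```

View pics/top1.png

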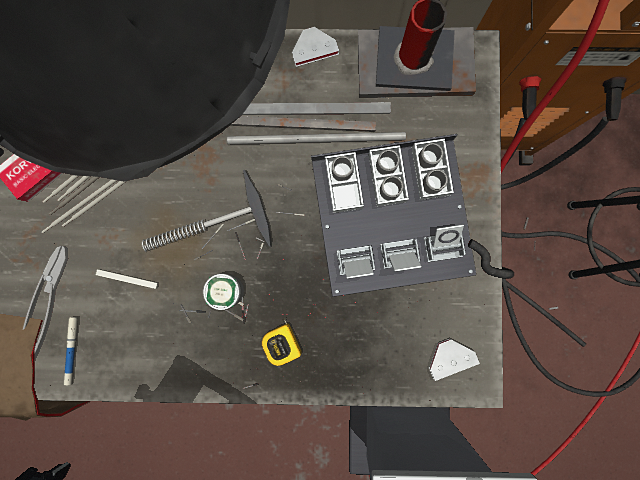

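View pics/side1.png

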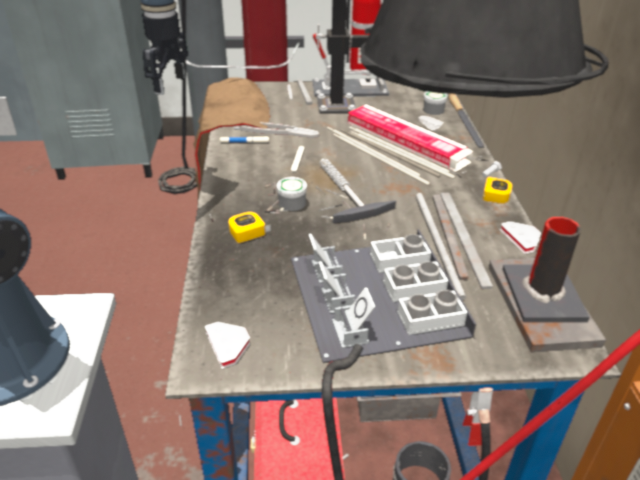

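The top view shows the left bin short (front pocket empty, about (343,195)) and the middle and right bins full. The left tag at (356,262) and middle tag at (401,255) lean to the robot. The right tag at (447,240) shows its ring, and the side view confirms it leans to the bin. Only the middle tag needs pushing. I'll zoom in for localisation.

```bash
python3 - <<'E'
from h import *
im=cv2.imread('pics/top1.png'); cv2.imwrite('pics/crop.png',cv2.resize(im[120:310,300:490],None,fx=3.15,fy=3.15,interpolation=cv2.INTER_CUBIC))
from scipy.spatial.transform import Rotation as R
for n in('top','side'):
    f='pics/%s1.png.npz'%n; d=dict(np.load(f)); 
    if d['rotation'].shape==(4,): d['rotation']=R.from_quat(d['rotation']).as_matrix()
    np.savez(f,**d)
for p in[(334,295),(475,274),(314,161)]: print(ray('top1.png',*p,.006))
E
sed -i "s/r=d\['rotation'\]@/q=d['rotation']; q=R.from_quat(q).as_matrix() if q.ndim==1 else q; r=q@/; 1a from scipy.spatial.transform import Rotation as R" h.py
```

```text
[0.49732747 0.24018821 0.006     ]
[ 0.54310775 -0.03892351  0.006     ]
[0.76664982 0.28455682 0.006     ]
```

View pics/crop.png

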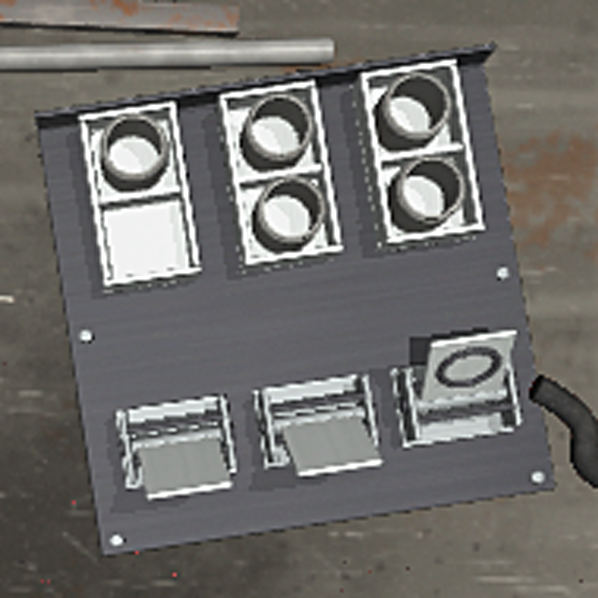

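Run:
```python
from h import *
g=lambda u,v,z: ray('top1.png',300+u/3.15,120+v/3.15,z)
fl,fr=g(104,555,.006),g(553,490,.006); e=fl-fr; print(np.linalg.norm(e)); yaw=np.arctan2(-e[0],e[1]); print('yaw',yaw)
X=np.array([np.cos(yaw),np.sin(yaw),0]); m=(fl+fr)/2
print('axle',m+.065*X,'edge pred',m+.033*X,'edge meas',g(340,469,.085))
a,b=g(299,474,.085),g(381,464,.085);print(a,b,np.linalg.norm(a-b))
t=R.from_quat(readout.sense()['tool_rot']).as_matrix(); print(t)
```

```text
0.28569537960492775
yaw 0.1585167827073867
axle [0.58167917 0.11131149 0.006     ] edge pred [0.55008036 0.10626017 0.006     ] edge meas [0.5498426 0.1064029 0.085    ]
[0.5466158  0.12997443 0.085     ] [0.55306865 0.0828369  0.085     ] 0.04757715593143385
[[-9.25373359e-01  3.79055452e-01 -1.05383307e-03]
 [ 3.79056754e-01  9.25371958e-01 -1.64792034e-03]
 [ 3.50534387e-04 -1.92440412e-03 -9.99998087e-01]]
```

Localisation from the plate edge agrees with the one from the tag edge. I'll turn the tool to the rack's axes, shut the fingers and travel at height.

Emit:
send_rows(commands="0 0 0 0 -0.98;0 0 0 0 -0.98;0 0 0 0 -0.98;0 0 0 0 -0.98;0 0 0 0 -0.98;0 0 0 0 -0.98;0 0 0 0 -0.98;0 0 0 0 -0.98;0 -0.36 -0.95 0 0;0 -0.36 -0.95 0 0;0 -0.36 -0.95 0 0;0 -0.36 -0.95 0 0;0 -0.36 -0.95 0 0;0 -0.36 -0.95 0 0;0 -0.36 -0.95 0 0;0 -0.36 -0.95 0 0;0 -0.36 -0.95 0 0;0 -0.36 -0.95 0 0", grip_force=20)

```text
t: 1.6
tcp_pos: [0.3381, 0.401, 0.239]
tool_rot: [-0.079, 0.997, -0.0, -0.0]
force: [0.3, -0.2, -0.0]
finger_gap: -0.002
gripper_force: 0.0
```

Emit:
send_rows(commands="0 -0.36 -0.95 0 0;0 -0.36 -0.95 0 0;0 -0.36 -0.95 0 0;0 -0.36 -0.95 0 0;0 -0.36 -0.95 0 0;0 -0.36 -0.95 0 0;0 -0.36 -0.95 0 0;0 -0.36 -0.95 0 0;0 -0.36 -0.95 0 0;0 -0.36 -0.95 0 0;0 -0.36 -0.95 0 0;0 -0.36 -0.95 0 0;0 -0.36 -0.95 0 0;0 -0.36 -0.95 0 0;0 0 0 0 0;0 0 0 0 0")

```text
t: 2.93
tcp_pos: [0.4796, 0.1547, 0.239]
tool_rot: [-0.078, 0.997, 0.0, -0.0]
force: [-0.3, 1.1, -0.5]
finger_gap: 0.0
gripper_force: 0.0
```

```bash
cat > rel.py <<'E'
from h import *
s=readout.sense(); y=.1585; A=np.array([.5817,.1113]); d=s['tcp_pos'][:2]-A
c,n=np.cos(y),np.sin(y); t=R.from_quat(s['tool_rot']).as_matrix()
print('t',s['t'],'tcp',s['tcp_pos'],'rack rel mm',1e3*(c*d[0]+n*d[1]),1e3*(-n*d[0]+c*d[1]),'heading err deg',np.degrees(np.arctan2(-t[1,0],-t[0,0])-y),'gap',s['finger_gap'],'F',s['force'])
E
python3 rel.py
```

```text
t 2.9333 tcp [0.47957763 0.15471307 0.23898307] rack rel mm -93.99008765319506 58.98759815085838 heading err deg -0.1292833462811006 gap 7.966237200236996e-06 F [-0.32041316  1.06449286 -0.484702  ]
```

Emit:
send_rows(commands="0 0 -0.74 0 0;0 0 -0.74 0 0;0 0 -0.74 0 0;0 0 -0.74 0 0;0 0 0.75 0 0;0 0 0 0.75 0;0 0 0 0.75 0;0 0 0 0.75 0;0 0 0 0.75 0;0 0 0 0.75 0;0 0 0 0.75 0;0 0 0 0.75 0;0 0 0 0.75 0;0 0 0 0.75 0;0 0 0 0.75 0;0 0 0 0.75 0;0 0 0 0 0;0 0 0 0 0")

```text
t: 4.43
tcp_pos: [0.4854, 0.1126, 0.0738]
tool_rot: [-0.08, 0.997, 0.0, -0.001]
force: [-0.6, 0.2, 0.4]
finger_gap: -0.002
gripper_force: 0.0
```

```bash
python3 rel.py; python3 -c "
from h import *
d=snap('top','top2.png');im=cv2.imread('pics/top2.png');s=cams.snapshot('side')['pixels'][200:370,200:500,::-1]
cv2.imwrite('pics/c2.png',np.vstack([cv2.resize(im[120:310,290:490],(480,456)),cv2.resize(s,(480,144*0+272))])[:600] if 0 else np.hstack([cv2.resize(im[120:310,290:490],(400,380)),cv2.resize(s[:, 50:200],(400,380))]))"
```

```text
t 4.4333 tcp [0.48535787 0.11256008 0.07382293] rack rel mm -94.93561055460803 16.450658568000236 heading err deg 0.059978085037469486 gap -0.0024660598044164597 F [-0.58186106  0.16460084  0.42562379]
```

View pics/c2.png

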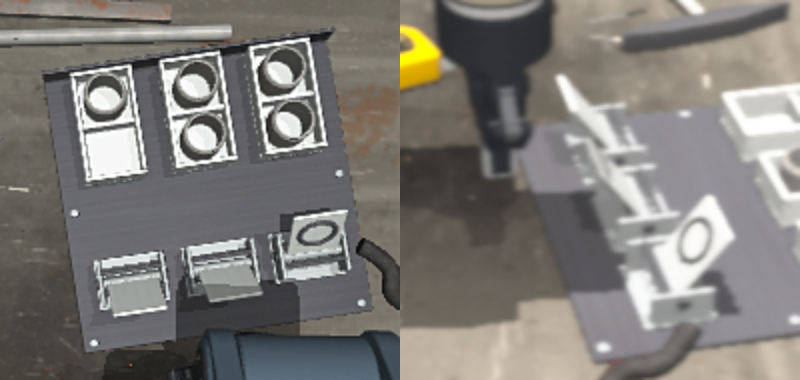

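The picture shows the finger before the rack and the tags as yet untouched (middle tag about (222,280) in the left half). One of my rows had the wrong sign and left the tool 16 mm off to the left, so I correct that and then push slowly.

Emit:
send_rows(commands="0 0 -0.82 0 0;0 0 0 0 0;0 -0.7 0 0 0;0 -0.7 0 0 0;0 -0.3 0 0 0;0 -0.3 0 0 0;0 -0.25 0 0 0;0 -0.25 0 0 0;0 -0.25 0 0 0;0 -0.25 0 0 0;0 -0.25 0 0 0;0 -0.25 0 0 0;0 -0.25 0 0 0;0 -0.25 0 0 0;0 -0.25 0 0 0;0 -0.25 0 0 0")

```text
t: 5.87
tcp_pos: [0.5785, 0.1098, 0.0743]
tool_rot: [-0.079, 0.997, -0.0, -0.0]
force: [0.2, 0.1, -0.3]
finger_gap: 0.002
gripper_force: 0.0
```

```bash
python3 rel.py
```

```text
t 5.8667 tcp [0.5784608  0.10977455 0.07428175] rack rel mm -3.439366053206276 -0.9950639128152986 heading err deg 0.003565281210756847 gap 0.0019676202355196006 F [ 0.15413188  0.08121064 -0.26836488]
```

Emit:
send_rows(commands="0 -0.25 0 0 0;0 -0.25 0 0 0;0 -0.25 0 0 0;0 0 0 0 0;0 0 0 0 0;0 0 0 0 0")

```text
t: 6.37
tcp_pos: [0.5924, 0.112, 0.0742]
tool_rot: [-0.079, 0.997, 0.0, -0.0]
force: [-1.0, -0.1, 0.4]
finger_gap: 0.001
gripper_force: 0.7
```

```bash
python3 rel.py; python3 -c "
from h import *
s=cams.snapshot('side')['pixels'][200:370,250:450,::-1]
cv2.imwrite('pics/c3.png',cv2.resize(s,None,fx=3,fy=3))"
```

```text
t 6.3667 tcp [0.59235982 0.11204675 0.07422047] rack rel mm 10.644062707898161 -0.9451220550305042 heading err deg 0.0035779971159592065 gap 0.0009373228032180798 F [-1.0396979  -0.07859133  0.44093524]
```

View pics/c3.png

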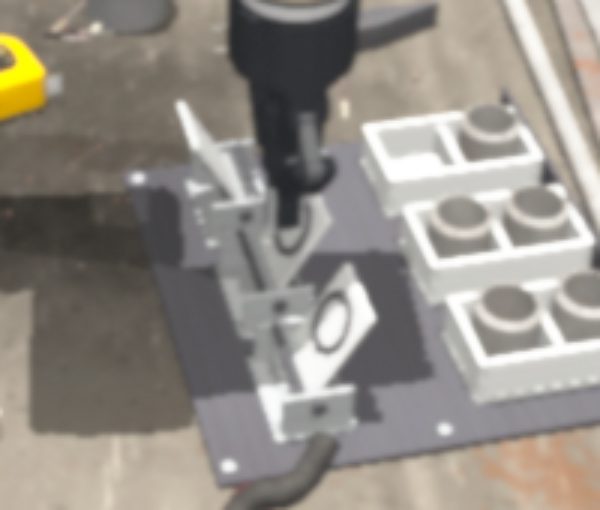

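The middle tag (about (300,240)) now leans to the bin, parallel to the right tag. I back off toward the robot and lift.

Emit:
send_rows(commands="0 0.4 0 0 0;0 0.7 0 0 0;0 0.8 0 0 0;0 0.8 0 0 0;0 0.8 0 0 0;0 0.8 0 0 0;0 0.8 0 0 0;0 0.8 0 0 0;0 0 -0 -0.8 0;0 0 0 -0.8 0;0 0 0 -0.8 0;0 0 0 -0.8 0;0 0 0 -0.8 0;0 0 0 -0.8 0;0 0 0 0 0;0 0 0 0 0;0 0 0 0 0")

```text
t: 7.83
tcp_pos: [0.4757, 0.0935, 0.1698]
tool_rot: [-0.079, 0.997, 0.0, -0.0]
force: [0.2, -0.1, 0.3]
finger_gap: 0.003
gripper_force: 0.0
```

```bash
python3 rel.py; python3 -c "
from h import *
s=cams.snapshot('side')['pixels'][200:370,250:450,::-1];t=cams.snapshot('top')['pixels'][120:310,300:490,::-1]
cv2.imwrite('pics/c4.png',np.hstack([cv2.resize(s,(400,340)),cv2.resize(t,(400,340))]))"
```

```text
t 7.8333 tcp [0.47567204 0.09347306 0.16984656] rack rel mm -107.51266514278485 -0.86832528532561 heading err deg -0.0007182422814773349 gap 0.0033703134678129505 F [ 0.1880056  -0.07818407  0.33950353]
```

View pics/c4.png

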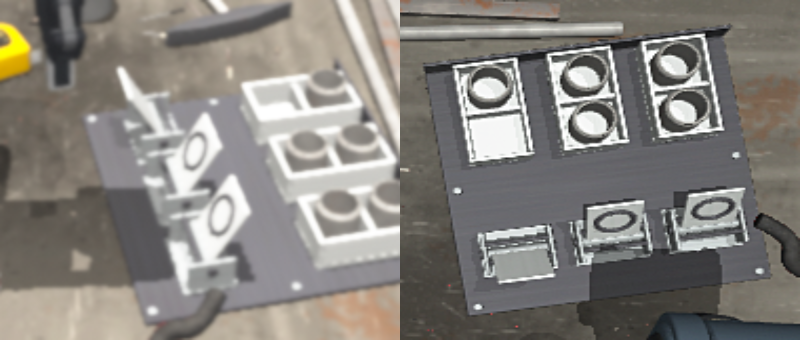

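The middle tag (615,220) and right tag (713,208) show their rings, the left tag (523,263) is blank toward the robot, and the arm is clear.

```bash
python3 -c "
from station import sign_off
print(sign_off())"
```

```text
the job is handed in; nothing more can be done
None
```

I pushed the middle tag back and handed the job in: the middle and right tags (full bins) show the ring, the left tag (bin short of a stub) shows blank, and the hand-in gave no verdict.

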